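# Clear down the lens assembly bench

## Task

Clear down the lens bench: pull the cabinet drawer well open, put every finished lens module from the bench into it, then push the drawer fully shut. Also slide the two open screw dishes, without lifting or tipping them, until each sits inside its own printed circle on the work sheet, the large dish in the large circle and the small dish in the small one; the large dish starts in the drawer's way. Leave everything else where it is.

Things in the scene. Friction and masses are not known exactly. Their poses are not given: they have to be found in the camera images.
- drawer (a joint): slide of the drawer of the low grey parts cabinet (230 mm wide, 240 deep, 112 high, standing left at the back of the bench): metres pulled out towards the robot, 0 shut, 0.165 fully out
- drawer_handle (a point): middle of the drawer's steel bar handle: a horizontal round bar about 10 mm thick and 100 mm long, 35 mm in front of the drawer front, 80 mm above the bench and 32 mm below the cabinet's top; moves with the drawer. Its x axis points into the cabinet (the drawer opens along -x), y runs along the bar
- drawer_in (a point): point on the drawer's inner floor, 17 mm above the bench, mid-width, 85 mm behind the drawer front; moves with the drawer; x points into the cabinet, z up. The inside runs from x = -85 (front) to +116 mm and y = -99 to +99 mm; side walls 50 mm high, top of the front 100 mm above the bench. The cabinet covers what is not pulled out and leaves 80 mm of height above this floor
- sheet: white printed work sheet, 380 x 260 mm, lying flat in the middle of the bench (no thickness to speak of) with the two printed circles; origin at its centre
- circle_large: the larger black circle printed on the work sheet, 158 mm inner diameter, for the large dish; origin at its centre. Whether it is the nearer or the farther one varies
- circle_small: the smaller black circle printed on the work sheet, 128 mm inner diameter, for the small dish; origin at its centre
- dish_large: large round black screw dish, 130 mm outer diameter, 26 mm high, walls 4 mm thick, inner floor 6 mm above its underside, screws held in a plate in its middle (within 46 mm of the centre); starts in front of the drawer, about 350 g; origin at the centre of its underside
- dish_small: small round black screw dish, 100 mm outer diameter, 26 mm high, walls 4 mm thick, inner floor 6 mm above its underside, screws in the middle (within 32 mm of the centre); about 220 g; origin at the centre of its underside
- lens1: finished lens module, may be absent: a round black barrel 46 mm across standing on a square aluminium flange 60 x 60 x 8 mm, 64 mm high over all, 160 g, on the right side of the bench; origin at the centre of the flange's underside, z up the barrel, x and y along the flange's sides. All modules are alike
- lens2: finished lens module, may be absent: a round black barrel 46 mm across standing on a square aluminium flange 60 x 60 x 8 mm, 64 mm high over all, 160 g, on the right side of the bench; origin at the centre of the flange's underside, z up the barrel, x and y along the flange's sides. All modules are alike
- lens3: finished lens module, may be absent: a round black barrel 46 mm across standing on a square aluminium flange 60 x 60 x 8 mm, 64 mm high over all, 160 g, on the right side of the bench; origin at the centre of the flange's underside, z up the barrel, x and y along the flange's sides. All modules are alike
- lens4: finished lens module, may be absent: a round black barrel 46 mm across standing on a square aluminium flange 60 x 60 x 8 mm, 64 mm high over all, 160 g, on the right side of the bench; origin at the centre of the flange's underside, z up the barrel, x and y along the flange's sides. All modules are alike
- dispenser: bystander, to be left where it is: white dispenser bottle, 48 mm across, 120 mm high
- swab_jar: bystander, to be left where it is: clear jar, 60 mm across, 75 mm high
- blister: bystander, to be left where it is: clear divided tray, 110 x 200 x 32 mm
- carton: bystander, to be left where it is: carton 70 x 110 x 50 mm
- driver: bystander, to be left where it is: screwdriver lying near the robot
- brush: bystander, to be left where it is: brush lying near the robot
- solvent: bystander, to be left where it is: solvent bottle, 56 mm across, 130 mm high
Not all that is in view belongs to the job. What is shaped like the dish_large but blue is not meant.

How it is judged:
By the outcome, as a careful person would: the job done as asked, in the order asked, and still so for the second after the job is handed in, with the robot touching nothing.
Of lens1, lens2, lens3, lens4 only 2 to 4 are there at a start; the rules pass over those that are not, and their reading is None.
At some moment in a run one of lens1, lens2, lens3, lens4, dish_large, dish_small may be knocked a few centimetres aside while the robot is not near it.
It also fails if it takes over 210 s, if anything falls off the work surface, if the arm or the gripper's body presses on something with over 40 N, if the wrist force passes 120 N, or if a joint passes its speed limit or range.

## Robot

A 6-joint arm with a two-finger parallel gripper is mounted at the origin on the work surface. World frame = base frame: x ahead of the robot, y to its left, z up, the work surface at z = 0. Lengths are in m, angles in rad, forces in N, time in s.
With the tool pointing down it reaches from about 0.35 to 0.775 m from the base axis. Payload 5.5 kg.
Tool frame: the origin (TCP) lies between the finger pads; the fingertips stand 8 mm ahead of it and the grasp point (between the pads) lies 11 mm behind it; z points along the fingers, y is the line along which they close (so a half turn about z gives the same grasp; the last joint's range is limited). The gripper opens to 85 mm and grips with 20 to 120 N. Pads are 22 mm wide; open, the fingers measure 114 mm over their backs; the gripper's body (76 mm by 85 mm) begins 54 mm behind the grasp point. The pads swing forward as they close: fully open they stand 13 mm farther back than shut.
Start: joints at [1.011, 0.313, 0.046, 1.304, 0, 1.431], TCP at [0.234, 0.525, 0.239] pointing down, gripper open.
Joint ranges: [-2.76, 2.76], [-0.86, 1.69], [-1.03, 1.26], [-2.2, 2.34], [-1.47, 1.5], [-3.14, 3.14]. Speed limits (rad/s): [2.57, 2.57, 3.14, 3.14, 3.14, 3.14].

## Interface

Orientations are given as a unit quaternion [w, x, y, z].
In Python, from workcell import env gives the robot as it stands.
- The arm moves only by the tool move_arm, never from a script. Its argument "moves" is one flat list of numbers, 5 for each row, row after row: the shift along the world's x, y, z in m, then the turn about the world's z in rad, then the finger opening in m, from 0 to 0.0854. A call has 1 to 12 rows; each row is the pose to reach, as a shift and turn from the pose commanded when the call began; what a row does not reach only later rows make up. A row lasts 1/12 s, in which the tool goes at most 41.7 mm and 7.16 degrees, less where a joint would pass 70% of its speed; a pose out of reach is approached as far as the arm can. A call with a gripper value outside its range is refused whole. The fingers move at their own pace and stop on an object; "newtons" is the grip in N (left out, the last holds). Time passes only in rows, so rows that repeat a pose let the fingers close. It gives the time, the measured TCP pose, the force, the opening and the grip force at its end, in the units of the state.
- env.get_state(): the state, without advancing time (a new reading comes with each control period).
- env.read_camera(name): name is "scene" or "top" or "wrist"; returns a dict with "pixels" (480x640x3 uint8, red, green, blue), "camera_matrix" (3x3 intrinsics, pixels), "rvec" (rotation vector, rad) and "tvec" (3), from world to camera coordinates, as OpenCV has them. Camera axes: x right, y down, z forward; pixel columns grow to the right and rows downward; lengths in m; the calibration is good to about 2 mm. A picture is of the moment at which its call begins. There is no depth.
- env.hand_in(): hands the job in; it is judged then, once.
The state is a dict: "clock": time; "joint_pos": joint angles; "qvel": joint speeds; "tau": joint torques, N m; "tcp_pos": TCP position; "orientation": TCP orientation; "wrist_force": force on the tool from outside, world axes, zero at the start; "ft_torque": the same for the moment, N m; "finger_gap": finger opening in m; "grip_force": force on a finger pad.
Only numpy, scipy, OpenCV 4.12 (cv2) and the standard library are available. Lean on these libraries where they do the work, as an engineer would, in place of code of your own. Each camera call takes 0.05 s, during which the arm holds its last target. There are 200 camera calls.

## Working session

There is one attempt and no reset: what is moved stays moved. The work goes in short steps, Python scripts to look and compute and a tool call to move; the robot and the scene stay as the last step left them, time stands still between calls to the robot, and variables do not carry over. Pictures are saved under pics/ and viewed, at most 14 in all, crops included, and the job is handed in when it is done.

Besides the shell and the picture viewer there is one more tool, called after "Request:" as name(argument=value, ...) on one line, values as JSON. move_arm: Moves the arm, as the interface text tells. Its arguments: {"type":"object","properties":{"moves":{"type":"array"},"newtons":{"type":"number"}},"required":["moves"]}

```bash
mkdir -p pics; ls; cat > h.py <<'E'
import numpy as np, cv2
from workcell import env
def cam(n,save=None):
    c=env.read_camera(n)
    c={k:np.array(v) for k,v in c.items()}
    if save: cv2.imwrite('pics/'+save,c['pixels'][:,:,::-1])
    return c
def toworld(c,uv,z):
    K=c['camera_matrix'];R,_=cv2.Rodrigues(c['rvec'].astype(float));t=c['tvec'].reshape(3).astype(float)
    uv=np.atleast_2d(np.array(uv,float))
    d=(np.linalg.inv(K)@np.c_[uv,np.ones(len(uv))].T).T@R
    o=-R.T@t
    return o+d*((z-o[2])/d[:,2])[:,None]
def topix(c,P):
    return cv2.projectPoints(np.array(P,float).reshape(-1,1,3),c['rvec'].astype(float),c['tvec'].astype(float),c['camera_matrix'].astype(float),None)[0].reshape(-1,2)
E
python3 - <<'E'
from h import *
for n in('top','scene'):
    c=cam(n,n+'0.png'); R=cv2.Rodrigues(c['rvec'].astype(float))[0]; print(n,-R.T@c['tvec'].reshape(3), c['camera_matrix'][0])
s=env.get_state();print(s)
E
```

```text
pics
top [0.434095   0.09829922 1.33618005] [462.63198675   0.         320.61575263]
scene [ 1.32619272 -0.35482058  0.93699001] [469.38681987   0.         316.03240714]
{'clock': 0.1, 'joint_pos': array([ 1.01140166e+00,  3.13947769e-01,  4.50770306e-02,  1.30363637e+00,
       -2.42576638e-05,  1.43120050e+00]), 'qvel': array([-0.00098402, -0.00023995,  0.00209696, -0.00067568, -0.00013857,
        0.00114764]), 'tau': array([ 2.33811727e-03, -4.81726170e+01,  2.99243939e+01,  1.27848261e-02,
       -1.85778595e-04, -5.46430272e-06]), 'tcp_pos': array([0.23412003, 0.52466854, 0.23847891]), 'orientation': array([-2.81509962e-04,  2.08361446e-01,  9.78051520e-01, -8.07830661e-04]), 'wrist_force': array([-0.44135286, -0.59103787,  0.56747351]), 'ft_torque': array([ 0.02198896, -0.00074887,  0.01384505]), 'grip_force': 0.0, 'finger_gap': 0.08577621531197925}
```

View pics/top0.png

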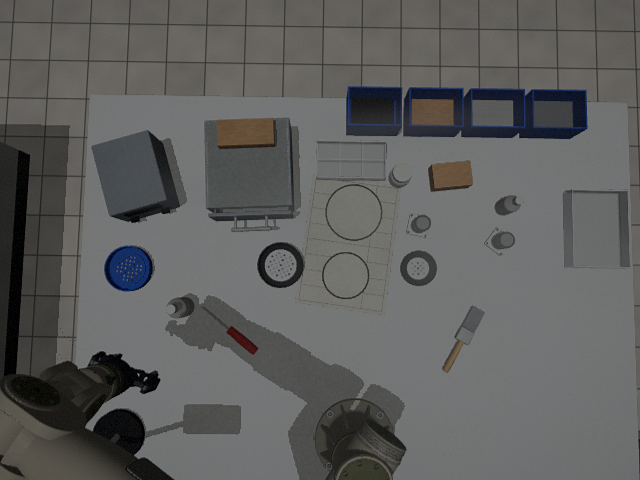

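View pics/scene0.png

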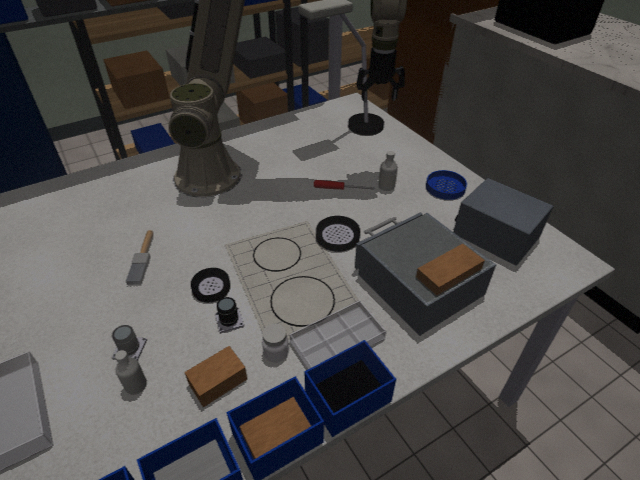

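The top view shows:
- **Cabinet and dishes:** grey cabinet with a bar handle (254,228), large black dish (280,265), and a blue look-alike (128,268) that is not meant. The small dish is at (418,267).
- **Circles:** large (354,213), small (346,275).
- **Possible lenses:** (419,224) and (503,240) have flanges. (510,203) looks like the solvent bottle.

I'll confirm these in an enlarged crop.

```bash
python3 - <<'E'
from h import *
a=cv2.imread('pics/top0.png')
a=cv2.convertScaleAbs(a,alpha=1.5)
A=cv2.resize(a[185:305,200:330],None,fx=4,fy=4,interpolation=cv2.INTER_CUBIC)[:, :400]
A=cv2.resize(a[190:300,385:530],None,fx=5,fy=5,interpolation=cv2.INTER_CUBIC)
cv2.imwrite('pics/crop1.png',A)
A=cv2.resize(a[105:305,195:400],None,fx=2.9,fy=2.9,interpolation=cv2.INTER_CUBIC)
cv2.imwrite('pics/crop2.png',A)
E
```

```text
(no output)
```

View pics/crop1.png

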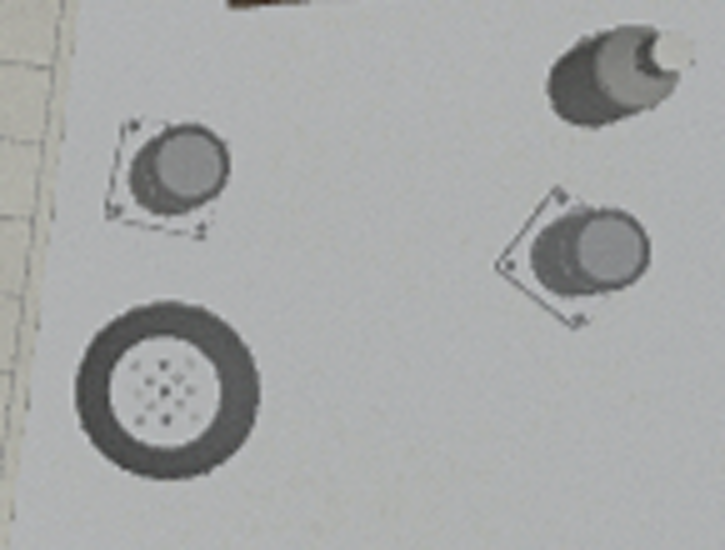

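View pics/crop2.png

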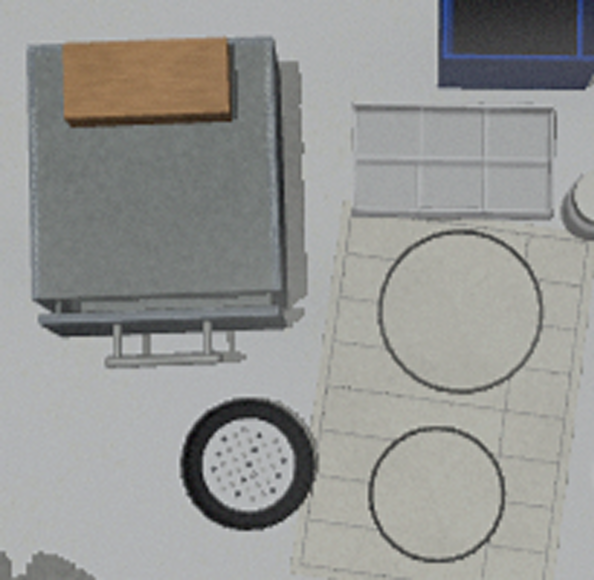

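```bash
cat > m.py <<'E'
from h import *
def ell(g,roi,thr,zs,c,inv=True):
    x0,y0,x1,y1=roi; s=4
    a=cv2.resize(g[y0:y1,x0:x1],None,fx=s,fy=s,interpolation=cv2.INTER_CUBIC)
    m=(a<thr).astype(np.uint8)
    k=max(cv2.findContours(m,cv2.RETR_EXTERNAL,cv2.CHAIN_APPROX_NONE)[0],key=lambda q:cv2.contourArea(cv2.convexHull(q)))
    e=cv2.fitEllipse(cv2.convexHull(k)); p=(np.array(e[0])+.5)/s-.5+[x0,y0]
    return p,np.array(e[1])/s
E
python3 - <<'E'
from m import *
c=cam('top'); g=cv2.cvtColor(c['pixels'].astype(np.uint8),cv2.COLOR_RGB2GRAY)
for n,roi,thr,z in(('dishL',(250,236,312,294),60,.026),('dishS',(394,246,442,290),90,.026),('cirL',(322,181,386,244),85,0),('cirS',(318,249,374,301),85,0)):
    p,d=ell(g,roi,thr,z,c); w=toworld(c,p,z)[0]; print(n,p.round(1),w.round(4),'diam',(d*(1.336-z)/462.6).round(4))
f1=lambda q:(np.array(q)+.5)/5-.5+[385,190]
f2=lambda q:(np.array(q)+.5)/2.9-.5+[195,105]
for nm,cr,top in(('A',[(125,120),(107,215),(205,238)],(190,165)),('B',[(558,188),(497,266),(577,327)],(612,250))):
    W=toworld(c,f1(cr),.008);print(nm,'corners',W[:,:2].round(4).tolist(),'len',np.linalg.norm(W[0]-W[1]),np.linalg.norm(W[1]-W[2]),'ctr',(W[0]+W[2])[:2]/2,'top',toworld(c,f1(top),.064)[0,:2], 'ang',[np.degrees(np.arctan2(*(W[i]-W[1])[[1,0]])) for i in(0,2)])
print('handle',toworld(c,f2([(108,363),(215,358)]),.085).round(4))
print('cab top',toworld(c,f2([(28,45),(272,39),(33,300),(280,293)]),.112).round(4))
print('front top',toworld(c,f2([(40,320),(285,318)]),.1).round(4))
E
```

```text
dishL [280.2 264.8] [0.4831 0.2175 0.026 ] diam [0.1282 0.1314]
dishS [418.  267.9] [ 0.4808 -0.1729  0.026 ] diam [0.1015 0.1045]
cirL [353.4 212.1] [0.6412 0.0101 0.    ] diam [0.1644 0.1653]
cirS [345.2 275.2] [0.4572 0.0316 0.    ] diam [0.1372 0.1378]
A corners [[0.638, -0.152], [0.5826, -0.1417], [0.5702, -0.1982]] len 0.056376453081453545 0.05783974613646216 ctr [ 0.60412122 -0.17510545] top [ 0.60491376 -0.1774364 ] ang [np.float64(-10.46279929959295), np.float64(-102.38545725001428)]
B corners [[0.6025, -0.4018], [0.5568, -0.3662], [0.5223, -0.4118]] len 0.057972306555369515 0.057125116621321505 ctr [ 0.56242413 -0.40678832] top [ 0.56148493 -0.41006806] ang [np.float64(-37.862490856595606), np.float64(-127.06539500414937)]
handle [[0.5738 0.3457 0.085 ]
 [0.5801 0.2453 0.085 ]]
cab top [[0.8684 0.4243 0.112 ]
 [0.8777 0.1964 0.112 ]
 [0.628  0.4113 0.112 ]
 [0.6382 0.1838 0.112 ]]
front top [[0.6113 0.4072 0.1   ]
 [0.6168 0.1795 0.1   ]]
```

Request:
move_arm(moves=[0.05, -0.06, 0, -0.12, 0.07, 0.08, -0.09, 0, -0.24, 0.07, 0.105, -0.12, 0, -0.36, 0.07, 0.13, -0.15, 0, -0.48, 0.07, 0.155, -0.18, 0, -0.5, 0.07, 0.18, -0.21, 0, -0.5, 0.07, 0.197, -0.239, 0, -0.5, 0.07, 0.197, -0.239, -0.04, -0.5, 0.07, 0.197, -0.239, -0.08, -0.5, 0.07, 0.197, -0.239, -0.12, -0.5, 0.07, 0.197, -0.239, -0.12, -0.5, 0.07, 0.197, -0.239, -0.12, -0.5, 0.07], newtons=40)

```text
clock: 1.15
tcp_pos: [0.4293, 0.285, 0.1177]
orientation: [-0.002, 0.444, 0.896, -0.002]
wrist_force: [0.3, 0.5, 0.9]
finger_gap: 0.0699
grip_force: 0.0
```

Request:
move_arm(moves=[0, 0, -0.03, 0, 0.07, 0, 0, -0.06, 0, 0.07, 0, 0, -0.09, 0, 0.07, 0, 0, -0.105, 0, 0.07, 0, 0, -0.112, 0, 0.07, 0, 0, -0.112, 0, 0.07, 0, 0, -0.112, 0, 0.07])

```text
clock: 1.73
tcp_pos: [0.4331, 0.2873, 0.0094]
orientation: [0.001, 0.444, 0.896, 0.001]
wrist_force: [1.6, 1.0, 0.5]
finger_gap: 0.07
grip_force: 0.0
```

```bash
python3 - <<'E'
from m import *
c=cam('top','t1.png'); 
cv2.imwrite('pics/crop3.png',cv2.resize(c['pixels'].astype(np.uint8)[200:320,200:330,::-1],None,fx=4,fy=4))
g=cv2.cvtColor(c['pixels'].astype(np.uint8),cv2.COLOR_RGB2GRAY)
for n,roi,thr,z in(('dishL',(250,236,312,294),60,.026),('dishS',(394,246,442,290),90,.026)):
    p,d=ell(g,roi,thr,z,c); w=toworld(c,p,z)[0]; print(n,p.round(1),w.round(4),'diam',(d*(1.336-z)/462.6).round(4))
E
```

```text
dishL [274.2 269.1] [0.4705 0.234  0.026 ] diam [0.1326 0.1789]
dishS [418.1 267.9] [ 0.4809 -0.1729  0.026 ] diam [0.1012 0.1043]
```

View pics/crop3.png

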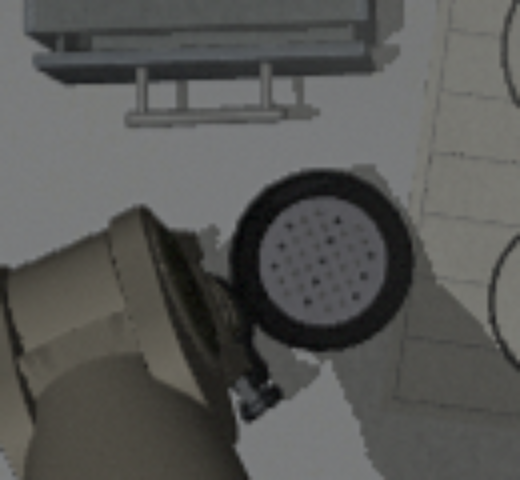

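Request:
move_arm(moves=[0.005, -0.0065, 0, 0, 0.07, 0.012, -0.016, 0, 0, 0.07, 0.019, -0.025, 0, 0, 0.07, 0.026, -0.034, 0, 0, 0.07, 0.033, -0.043, 0, 0, 0.07, 0.04, -0.0525, 0, 0, 0.07, 0.047, -0.0617, 0, 0, 0.07, 0.054, -0.071, 0, 0, 0.07, 0.061, -0.08, 0, 0, 0.07, 0.068, -0.089, 0, 0, 0.07, 0.075, -0.0985, 0, 0, 0.07, 0.08, -0.105, 0, 0, 0.07])

```text
clock: 2.78
tcp_pos: [0.5123, 0.1797, 0.0072]
orientation: [0.0, 0.444, 0.896, -0.0]
wrist_force: [-2.2, 3.0, 3.3]
finger_gap: 0.0701
grip_force: 2.3
```

Request:
move_arm(moves=[0.006, -0.008, 0, 0, 0.07, 0.013, -0.017, 0, 0, 0.07, 0.02, -0.026, 0, 0, 0.07, 0.027, -0.0354, 0, 0, 0.07, 0.034, -0.0446, 0, 0, 0.07, 0.041, -0.054, 0, 0, 0.07, 0.048, -0.063, 0, 0, 0.07, 0.055, -0.072, 0, 0, 0.07, 0.062, -0.081, 0, 0, 0.07, 0.069, -0.0905, 0, 0, 0.07, 0.076, -0.1, 0, 0, 0.07, 0.08, -0.105, 0, 0, 0.07])

```text
clock: 3.78
tcp_pos: [0.5927, 0.0743, 0.0072]
orientation: [0.001, 0.444, 0.896, -0.0]
wrist_force: [-1.3, 1.6, 1.0]
finger_gap: 0.0701
grip_force: 1.2
```

```bash
python3 - <<'E'
from m import *
print(env.get_state()['tcp_pos'],env.get_state()['wrist_force'])
c=cam('top','t2.png'); 
cv2.imwrite('pics/crop4.png',cv2.resize(c['pixels'].astype(np.uint8)[160:310,290:440,::-1],None,fx=4,fy=4))
E
```

```text
[0.59271157 0.07434956 0.00723418] [-1.28622959  1.56230077  1.00679576]
```

View pics/crop4.png

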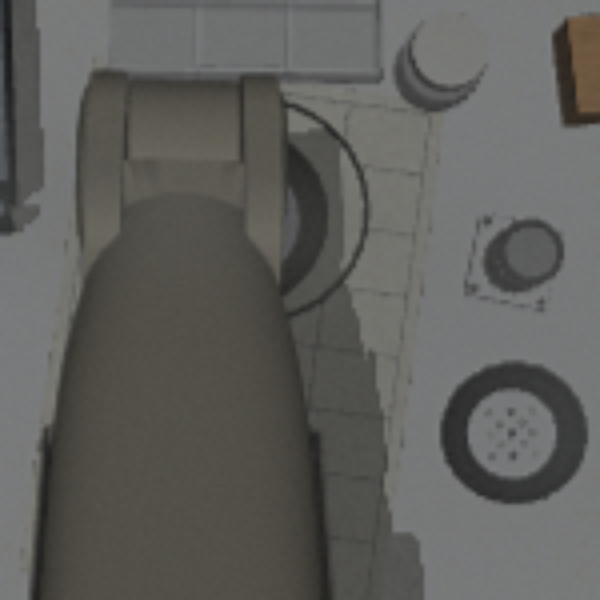

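Request:
move_arm(moves=[0.003, -0.004, 0, 0, 0.07, 0.006, -0.008, 0, 0, 0.07, 0.009, -0.012, 0, 0, 0.07, 0.009, -0.012, 0, 0, 0.07, -0.006, 0.008, 0, 0, 0.07, -0.02, 0.026, 0, 0, 0.07, -0.032, 0.042, 0.03, 0, 0.07, -0.04, 0.05, 0.07, 0, 0.07, -0.06, 0.07, 0.11, 0, 0.07, -0.08, 0.09, 0.15, 0, 0.07, -0.1, 0.11, 0.15, 0, 0.07, -0.1, 0.11, 0.15, 0, 0.07])

```text
clock: 4.83
tcp_pos: [0.4898, 0.1895, 0.1617]
orientation: [0.002, 0.442, 0.897, 0.002]
wrist_force: [-1.0, 0.3, -0.5]
finger_gap: 0.0697
grip_force: 0.0
```

```bash
python3 - <<'E'
from m import *
c=cam('top','t3.png'); s=cam('scene','s3.png')
cv2.imwrite('pics/crop5.png',cv2.resize(c['pixels'].astype(np.uint8)[150:310,190:440,::-1],None,fx=3,fy=3))
g=cv2.cvtColor(c['pixels'].astype(np.uint8),cv2.COLOR_RGB2GRAY)
p,d=ell(g,(326,187,382,240),48,.026,c);print(p,toworld(c,p,.026),d*1.31/462.6)
E
```

```text
[353.04823494 207.4250946 ] [[0.65045435 0.01297056 0.026     ]] [0.10519769 0.11865582]
```

View pics/crop5.png

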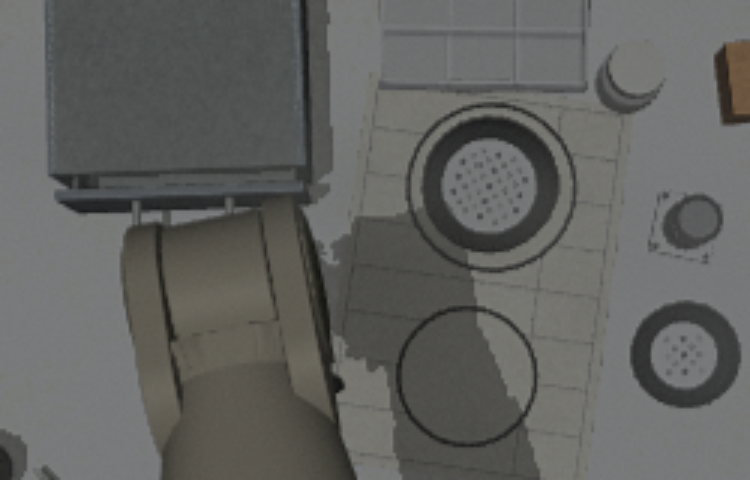

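The large dish sits inside the large circle (crop: dish (490,184), circle (491,187)). Next is the drawer handle.

Request:
move_arm(moves=[0.02, 0.025, 0, -0.12, 0.03, 0.04, 0.05, 0, -0.24, 0.03, 0.06, 0.075, 0, -0.36, 0.026, 0.075, 0.1, 0, -0.48, 0.026, 0.086, 0.11, 0, -0.595, 0.026, 0.086, 0.11, 0, -0.595, 0.026, 0.086, 0.11, 0, -0.595, 0.026])

```text
clock: 5.52
tcp_pos: [0.5778, 0.2954, 0.1552]
orientation: [-0.0, 0.686, 0.727, -0.001]
wrist_force: [-0.8, -0.8, 0.8]
finger_gap: 0.0262
grip_force: 0.0
```

```bash
python3 - <<'E'
from m import *
s=env.get_state();print(s['tcp_pos'],s['orientation'],s['joint_pos'],s['finger_gap'])
c=cam('wrist','w1.png'); print(topix(c,[[.574,.3457,.08],[.580,.2453,.08]]))
E
```

```text
[0.57775156 0.29535478 0.15516029] [-2.30347200e-04  6.86319963e-01  7.27298505e-01 -1.31905168e-03] [ 3.49322745e-01  4.91495027e-01  1.05985505e-01  1.18785134e+00
 -7.71349357e-04  1.86215949e+00] 0.026207958121899078
[[320.16013354 163.97749712]
 [320.62535498 334.37008782]]
```

View pics/w1.png

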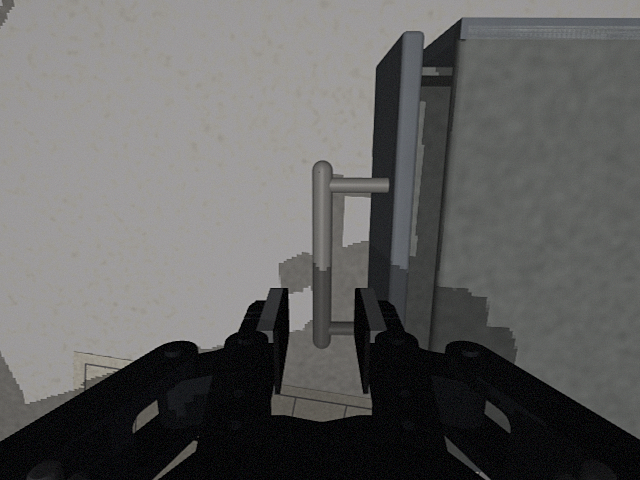

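Request:
move_arm(moves=[0, 0, -0.025, 0, 0.026, 0, 0, -0.05, 0, 0.026, 0, 0, -0.07, 0, 0.026, 0, 0, -0.085, 0, 0.026, 0, 0, -0.085, 0, 0.026, 0, 0, -0.085, 0, 0.026, 0, 0, -0.085, 0, 0.004, 0, 0, -0.085, 0, 0.004, 0, 0, -0.085, 0, 0.004, 0, 0, -0.085, 0, 0.004, 0, 0, -0.085, 0, 0.004], newtons=60)

```text
clock: 6.48
tcp_pos: [0.5782, 0.2957, 0.0739]
orientation: [0.001, 0.687, 0.727, 0.001]
wrist_force: [-0.2, -3.9, 7.2]
finger_gap: 0.0089
grip_force: 59.0
```

Request:
move_arm(moves=[-0.006, 0, 0, 0, 0.004, -0.015, -0.001, 0, 0, 0.004, -0.03, -0.002, 0, 0, 0.004, -0.045, -0.0025, 0, 0, 0.004, -0.06, -0.0035, 0, 0, 0.004, -0.075, -0.004, 0, 0, 0.004, -0.09, -0.005, 0, 0, 0.004, -0.105, -0.006, 0, 0, 0.004, -0.12, -0.007, 0, 0, 0.004, -0.135, -0.0075, 0, 0, 0.004, -0.145, -0.008, 0, 0, 0.004, -0.15, -0.0085, 0, 0, 0.004])

```text
clock: 7.48
tcp_pos: [0.4276, 0.2876, 0.0739]
orientation: [0.001, 0.687, 0.727, 0.001]
wrist_force: [2.7, -3.1, 4.4]
finger_gap: 0.0086
grip_force: 59.8
```

Request:
move_arm(moves=[-0.003, 0, 0, 0, 0.004, -0.006, 0, 0, 0, 0.004, -0.006, 0, 0, 0, 0.004])

```text
clock: 7.73
tcp_pos: [0.4248, 0.2875, 0.0739]
orientation: [0.003, 0.687, 0.726, 0.003]
wrist_force: [6.9, -6.0, 2.0]
finger_gap: 0.0087
grip_force: 59.5
```

Request:
move_arm(moves=[0.003, 0, 0, 0, 0.026, 0.003, 0, 0, 0, 0.026, 0.003, 0, 0, 0, 0.026, 0.003, 0, 0.03, 0, 0.026, 0.003, 0, 0.06, 0, 0.026, 0.003, 0, 0.1, 0, 0.075, 0.015, -0.035, 0.1, 0, 0.075, 0.029, -0.07, 0.1, 0, 0.075, 0.042, -0.105, 0.1, 0, 0.075, 0.056, -0.14, 0.1, 0, 0.075, 0.07, -0.175, 0.1, 0, 0.075, 0.084, -0.21, 0.1, 0, 0.075])

```text
clock: 8.73
tcp_pos: [0.5054, 0.0764, 0.1724]
orientation: [-0.0, 0.687, 0.727, 0.0]
wrist_force: [0.0, 1.3, 0.3]
finger_gap: 0.075
grip_force: 0.0
```

```bash
python3 - <<'E'
from m import *
s=env.get_state();print(s['tcp_pos'],s['orientation'],s['joint_pos'],s['finger_gap'])
c=cam('top','t4.png'); p=c['pixels'].astype(np.uint8)[:,:,::-1]
cv2.imwrite('pics/crop6.png',cv2.convertScaleAbs(cv2.resize(p[110:310,190:530],None,fx=2.35,fy=2.35),alpha=1.3))
E
```

```text
[0.50539546 0.07641777 0.17237231] [-2.54331386e-04  6.86731836e-01  7.26910765e-01  2.46699450e-04] [-7.50147544e-03  2.21444882e-01 -2.43641857e-01  1.10574582e+00
  7.07720089e-04  1.50646560e+00] 0.0750258790805923
```

View pics/crop6.png

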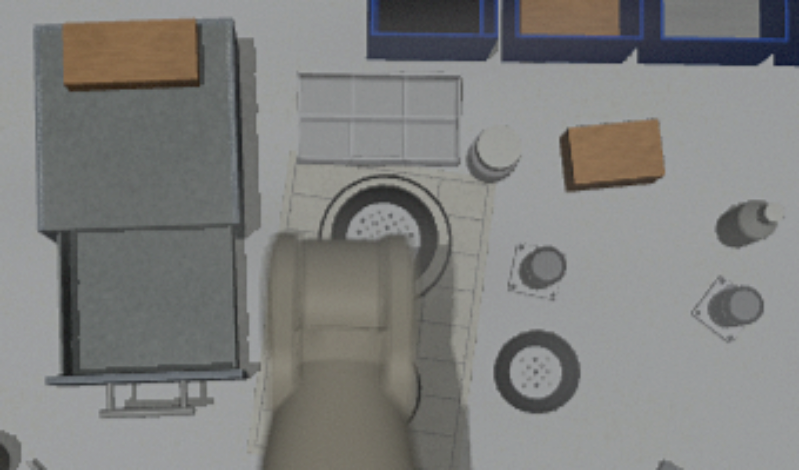

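The drawer is open and empty, and lens A is unmoved at about (422,223). Next I'll grasp lens A.

Request:
move_arm(moves=[0.015, -0.038, 0, 0, 0.075, 0.03, -0.076, 0, 0, 0.075, 0.045, -0.114, 0, 0, 0.075, 0.06, -0.152, 0, 0, 0.075, 0.075, -0.19, 0, 0, 0.075, 0.09, -0.228, 0, 0, 0.075, 0.099, -0.2535, 0, 0, 0.075, 0.099, -0.2535, -0.02, 0, 0.075, 0.099, -0.2535, -0.04, 0, 0.075, 0.099, -0.2535, -0.06, 0, 0.075, 0.099, -0.2535, -0.06, 0, 0.075])

```text
clock: 9.7
tcp_pos: [0.6016, -0.1744, 0.1075]
orientation: [-0.004, 0.687, 0.727, -0.001]
wrist_force: [-0.2, 0.2, -1.2]
finger_gap: 0.0749
grip_force: 0.0
```

```bash
python3 - <<'E'
from m import *
s=env.get_state();print(s['tcp_pos'],s['orientation'],s['joint_pos'])
c=cam('wrist','w2.png'); print(topix(c,[[.6045,-.1765,.064],[.6275,-.1765,.064],[.6045,-.1535,.064]]))
E
```

```text
[ 0.60159385 -0.17443195  0.10754473] [-0.00391522  0.68710552  0.72654624 -0.00111387] [-4.10547495e-01  4.82452060e-01 -2.98998946e-02  1.06656575e+00
  5.67660967e-04  1.10446123e+00]
[[327.82500684 279.11664423]
 [374.73985392 281.67029445]
 [330.73474153 233.56767519]]
```

View pics/w2.png

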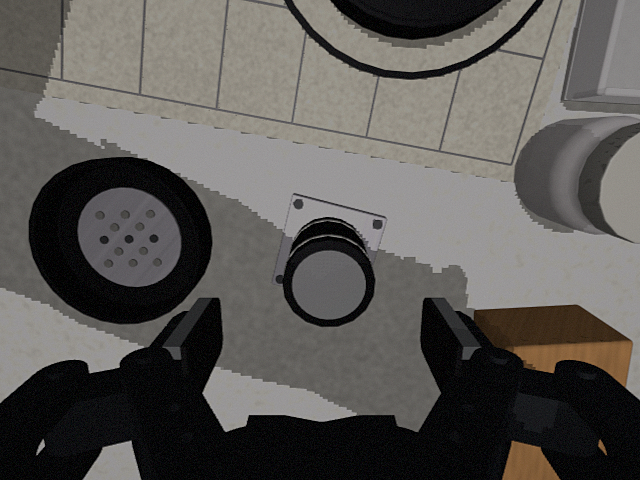

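The wrist view shows the barrel top at (329,281), where I predicted (328,279). Descending and gripping.

Request:
move_arm(moves=[0, 0, -0.025, 0, 0.075, 0, 0, -0.05, 0, 0.075, 0, 0, -0.07, 0, 0.075, 0, 0, -0.0795, 0, 0.075, 0, 0, -0.0795, 0, 0.075, 0, 0, -0.0795, 0, 0.04, 0, 0, -0.0795, 0, 0.04, 0, 0, -0.0795, 0, 0.04, 0, 0, -0.0795, 0, 0.04, 0, 0, -0.0795, 0, 0.04, 0, 0, -0.0795, 0, 0.04], newtons=40)

```text
clock: 10.67
tcp_pos: [0.606, -0.1765, 0.0351]
orientation: [0.002, 0.687, 0.727, 0.001]
wrist_force: [0.5, 0.3, 6.6]
finger_gap: 0.0451
grip_force: 41.8
```

Request:
move_arm(moves=[0, 0, 0.02, 0, 0.04, 0, 0, 0.045, 0, 0.04, 0, 0, 0.08, 0, 0.04, 0, 0, 0.12, 0, 0.04, 0, 0, 0.15, 0, 0.04, -0.006, 0.035, 0.155, 0, 0.04, -0.012, 0.07, 0.155, 0, 0.04, -0.018, 0.105, 0.155, 0, 0.04, -0.024, 0.14, 0.155, 0, 0.04, -0.03, 0.175, 0.155, 0, 0.04, -0.036, 0.21, 0.155, 0, 0.04, -0.04, 0.245, 0.155, 0, 0.04])

```text
clock: 11.67
tcp_pos: [0.5634, 0.0706, 0.1882]
orientation: [0.0, 0.687, 0.727, 0.0]
wrist_force: [0.9, 0.3, -1.1]
finger_gap: 0.0449
grip_force: 41.6
```

Request:
move_arm(moves=[-0.003, 0.038, 0, 0, 0.04, -0.006, 0.076, 0, 0, 0.04, -0.009, 0.114, 0, 0, 0.04, -0.012, 0.152, 0, 0, 0.04, -0.015, 0.19, 0, 0, 0.04, -0.018, 0.228, 0, 0, 0.04, -0.019, 0.26, 0, 0, 0.04, -0.019, 0.2755, 0, 0, 0.04, -0.019, 0.2755, 0, 0, 0.04, -0.019, 0.2755, -0.03, 0, 0.04, -0.019, 0.2755, -0.06, 0, 0.04, -0.019, 0.2755, -0.06, 0, 0.04])

```text
clock: 12.67
tcp_pos: [0.5418, 0.3424, 0.1219]
orientation: [-0.002, 0.687, 0.727, -0.005]
wrist_force: [-1.9, -1.4, -2.6]
finger_gap: 0.045
grip_force: 41.6
```

```bash
python3 - <<'E'
from m import *
s=env.get_state();print(s['tcp_pos'],s['wrist_force'],s['joint_pos'],s['finger_gap'])
c=cam('wrist','w3.png')
E
```

```text
[0.54176555 0.34238032 0.12189885] [-1.85961864 -1.36038957 -2.59191592] [ 4.38618040e-01  5.01199622e-01  3.76857801e-02  1.11743499e+00
 -3.80959445e-04  1.95367196e+00] 0.04495489388696748
```

View pics/w3.png

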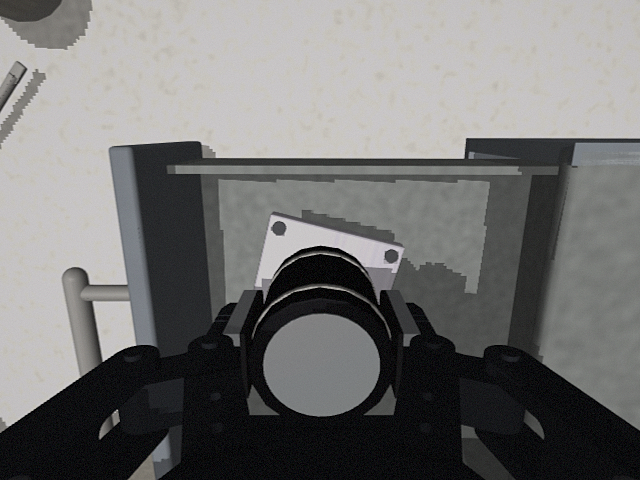

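The lens is held upright over the drawer, clear of the walls. Lowering and releasing.

Request:
move_arm(moves=[0, 0, -0.02, 0, 0.04, 0, 0, -0.04, 0, 0.04, 0, 0, -0.055, 0, 0.04, 0, 0, -0.065, 0, 0.04, 0, 0, -0.07, 0, 0.04, 0, 0, -0.074, 0, 0.04, 0, 0, -0.076, 0, 0.04, 0, 0, -0.076, 0, 0.04, 0, 0, -0.076, 0, 0.04])

```text
clock: 13.47
tcp_pos: [0.546, 0.3448, 0.0528]
orientation: [0.0, 0.687, 0.727, 0.001]
wrist_force: [0.7, -0.1, -1.8]
finger_gap: 0.0451
grip_force: 41.6
```

Request:
move_arm(moves=[0, 0, -0.001, 0, 0.04, 0, 0, -0.0015, 0, 0.04, 0, 0, -0.0015, 0, 0.064, 0, 0, -0.0015, 0, 0.064, 0, 0, -0.0015, 0, 0.064, 0, 0, 0.02, 0, 0.064, 0, 0, 0.05, 0, 0.064, 0, 0, 0.09, 0, 0.064, 0, 0, 0.13, 0, 0.075, 0, -0.04, 0.13, 0, 0.075, 0, -0.08, 0.13, 0, 0.075, 0, -0.12, 0.13, 0, 0.075])

```text
clock: 14.47
tcp_pos: [0.5459, 0.2242, 0.1831]
orientation: [0.001, 0.686, 0.727, 0.001]
wrist_force: [0.1, -0.0, -0.7]
finger_gap: 0.0747
grip_force: 0.0
```

Request:
move_arm(moves=[0, -0.04, 0, 0, 0.075, 0, -0.08, 0, 0, 0.075, 0, -0.12, 0, 0, 0.075, 0, -0.16, 0, 0, 0.075, 0, -0.2, 0, 0, 0.075, 0, -0.24, 0, 0, 0.075, 0, -0.26, 0, 0, 0.075, 0, -0.26, 0, 0, 0.075])

```text
clock: 15.13
tcp_pos: [0.5456, -0.0397, 0.1819]
orientation: [0.001, 0.689, 0.725, -0.0]
wrist_force: [0.3, 0.3, -0.2]
finger_gap: 0.075
grip_force: 0.0
```

```bash
python3 - <<'E'
from m import *
s=env.get_state();print(s['tcp_pos'],s['joint_pos'])
c=cam('top','t5.png'); p=c['pixels'].astype(np.uint8)[:,:,::-1]
cv2.imwrite('pics/crop7.png',cv2.convertScaleAbs(cv2.resize(p[110:310,190:530],None,fx=2.35,fy=2.35),alpha=1.3))
E
```

```text
[ 0.54559885 -0.03965263  0.18190156] [-2.18661919e-01  2.82032709e-01 -1.38985319e-01  1.14875414e+00
 -1.21553350e-03  1.30173410e+00]
```

View pics/crop7.png

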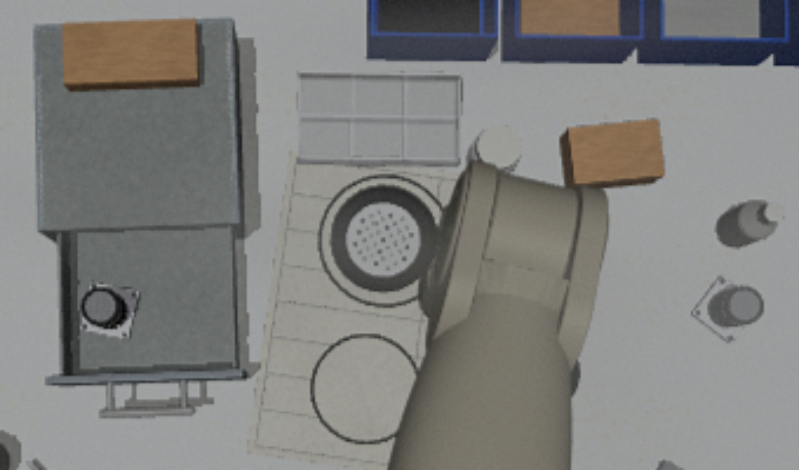

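Module A stands in the drawer. Lens B is at about (505,240), with the solvent bottle about 0.1 m beyond it, so I'll use a smaller finger opening.

Request:
move_arm(moves=[0.002, -0.04, 0, 0, 0.062, 0.004, -0.08, 0, 0, 0.062, 0.006, -0.12, 0, 0, 0.062, 0.008, -0.16, 0, 0, 0.062, 0.01, -0.2, 0, 0, 0.062, 0.012, -0.24, 0, 0, 0.062, 0.014, -0.28, 0, 0, 0.062, 0.016, -0.32, 0, 0, 0.062, 0.017, -0.36, 0, 0, 0.062, 0.017, -0.3725, -0.03, 0, 0.062, 0.017, -0.3725, -0.066, 0, 0.062, 0.017, -0.3725, -0.066, 0, 0.062])

```text
clock: 16.18
tcp_pos: [0.5595, -0.4048, 0.1076]
orientation: [-0.006, 0.687, 0.726, 0.0]
wrist_force: [-1.2, 2.0, -1.8]
finger_gap: 0.0619
grip_force: 0.0
```

```bash
python3 - <<'E'
from m import *
s=env.get_state();print(s['tcp_pos'],s['orientation'],s['joint_pos'])
c=cam('wrist','w4.png'); print(topix(c,[[.562,-.4085,.064],[.585,-.4085,.064],[.562,-.3855,.064]]))
E
```

```text
[ 0.55945688 -0.40480082  0.10763604] [-6.25234110e-03  6.87177633e-01  7.26462513e-01  1.64951437e-04] [-7.42694757e-01  6.06437313e-01  1.79544807e-01  1.15640227e+00
  5.16427565e-04  7.72532898e-01]
[[327.01519502 282.56603505]
 [373.80858683 285.12730563]
 [329.87548352 237.201075  ]]
```

View pics/w4.png

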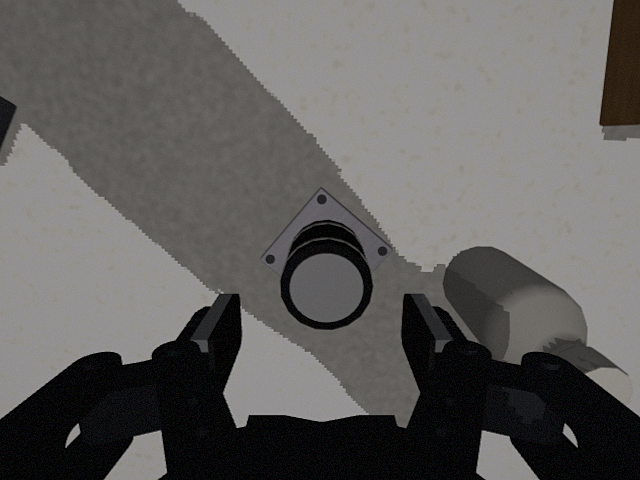

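The barrel top is at (326,286), where I predicted (327,283). The solvent bottle at (490,290) sits beside the right linkage, so I'll lift and turn the fingers across before descending.

Request:
move_arm(moves=[0, 0, 0.03, 0.1, 0.07, 0, -0.001, 0.04, 0.22, 0.07, 0, -0.001, 0.04, 0.34, 0.07, 0, -0.001, 0.04, 0.46, 0.07, 0, -0.001, 0.04, 0.58, 0.07, 0, -0.001, 0.04, 0.7, 0.07, 0, -0.001, 0.04, 0.82, 0.07, 0, -0.001, 0.04, 0.94, 0.07, 0, -0.001, 0.04, 1.06, 0.07, 0, -0.001, 0.04, 1.18, 0.07, 0, -0.001, 0.02, 1.22, 0.07, 0, -0.001, 0, 1.22, 0.07])

```text
clock: 17.23
tcp_pos: [0.5652, -0.4085, 0.1205]
orientation: [0.003, 0.145, 0.989, -0.002]
wrist_force: [0.6, -0.0, -0.2]
finger_gap: 0.0701
grip_force: 0.0
```

Request:
move_arm(moves=[0, 0, -0.025, 0, 0.07, 0, 0, -0.05, 0, 0.07, 0, 0, -0.07, 0, 0.07, 0, 0, -0.083, 0, 0.07, 0, 0, -0.083, 0, 0.07, 0, 0, -0.083, 0, 0.07, 0, 0, -0.083, 0, 0.04, 0, 0, -0.083, 0, 0.04, 0, 0, -0.083, 0, 0.04, 0, 0, -0.083, 0, 0.04, 0, 0, -0.083, 0, 0.04], newtons=40)

```text
clock: 18.15
tcp_pos: [0.5641, -0.4097, 0.0357]
orientation: [0.002, 0.147, 0.989, -0.001]
wrist_force: [1.0, 1.7, 6.7]
finger_gap: 0.0451
grip_force: 41.6
```

Request:
move_arm(moves=[0, 0, 0.02, 0, 0.04, 0, 0, 0.05, 0, 0.04, 0, 0, 0.085, 0, 0.04, 0, 0, 0.12, 0, 0.04, 0, 0.01, 0.15, 0, 0.04, -0.001, 0.04, 0.155, -0.1, 0.04, -0.002, 0.075, 0.155, -0.2, 0.04, -0.003, 0.11, 0.155, -0.3, 0.04, -0.004, 0.145, 0.155, -0.4, 0.04, -0.005, 0.18, 0.155, -0.5, 0.04, -0.006, 0.215, 0.155, -0.6, 0.04, -0.007, 0.25, 0.155, -0.7, 0.04])

```text
clock: 19.15
tcp_pos: [0.555, -0.1574, 0.1885]
orientation: [0.0, 0.48, 0.878, 0.0]
wrist_force: [1.2, 0.0, -1.4]
finger_gap: 0.0452
grip_force: 41.4
```

Request:
move_arm(moves=[-0.001, 0.035, 0, -0.1, 0.04, -0.002, 0.07, 0, -0.2, 0.04, -0.003, 0.105, 0, -0.3, 0.04, -0.004, 0.14, 0, -0.4, 0.04, -0.005, 0.175, 0, -0.5, 0.04, -0.006, 0.21, 0, -0.52, 0.04, -0.007, 0.245, 0, -0.52, 0.04, -0.008, 0.28, 0, -0.52, 0.04, -0.009, 0.315, 0, -0.52, 0.04, -0.01, 0.35, 0, -0.52, 0.04, -0.01, 0.385, 0, -0.52, 0.04, -0.01, 0.4035, 0, -0.52, 0.04])

```text
clock: 20.15
tcp_pos: [0.5448, 0.2482, 0.1885]
orientation: [-0.0, 0.686, 0.728, 0.001]
wrist_force: [-0.3, -0.9, -1.3]
finger_gap: 0.045
grip_force: 41.4
```

Request:
move_arm(moves=[0, 0, -0.03, 0, 0.04, 0, 0, -0.06, 0, 0.04, 0, 0, -0.09, 0, 0.04, 0, 0, -0.11, 0, 0.04, 0, 0, -0.125, 0, 0.04, 0, 0, -0.132, 0, 0.04, 0, 0, -0.135, 0, 0.04, 0, 0, -0.1365, 0, 0.04, 0, 0, -0.1365, 0, 0.04])

```text
clock: 20.9
tcp_pos: [0.5464, 0.2447, 0.0529]
orientation: [0.001, 0.687, 0.727, 0.001]
wrist_force: [0.4, -0.1, -1.1]
finger_gap: 0.0452
grip_force: 41.2
```

Request:
move_arm(moves=[0, 0, -0.001, 0, 0.064, 0, 0, -0.001, 0, 0.064, 0, 0, -0.001, 0, 0.064, 0, 0, 0.02, 0, 0.064, 0, 0, 0.05, 0, 0.064, 0, 0, 0.09, 0, 0.064, 0, 0, 0.13, 0, 0.05, 0, -0.04, 0.13, 0, 0.03, 0, -0.08, 0.13, 0, 0.026, 0, -0.12, 0.13, 0, 0.026, 0, -0.16, 0.13, 0, 0.026, 0, -0.16, 0.13, 0, 0.026])

```text
clock: 21.9
tcp_pos: [0.5457, 0.0787, 0.1819]
orientation: [0.001, 0.689, 0.724, -0.001]
wrist_force: [0.3, 0.5, -0.3]
finger_gap: 0.0262
grip_force: 0.0
```

```bash
python3 - <<'E'
from m import *
s=env.get_state();print(s['tcp_pos'],s['joint_pos'])
c=cam('top','t6.png'); p=c['pixels'].astype(np.uint8)[:,:,::-1]
cv2.imwrite('pics/crop8.png',cv2.convertScaleAbs(cv2.resize(p[110:310,190:530],None,fx=2.35,fy=2.35),alpha=1.3))
E
```

```text
[0.54574425 0.07869637 0.18193377] [-1.01394630e-03  2.90159372e-01 -1.27781484e-01  1.15170219e+00
 -2.56782794e-03  1.52053499e+00]
```

View pics/crop8.png

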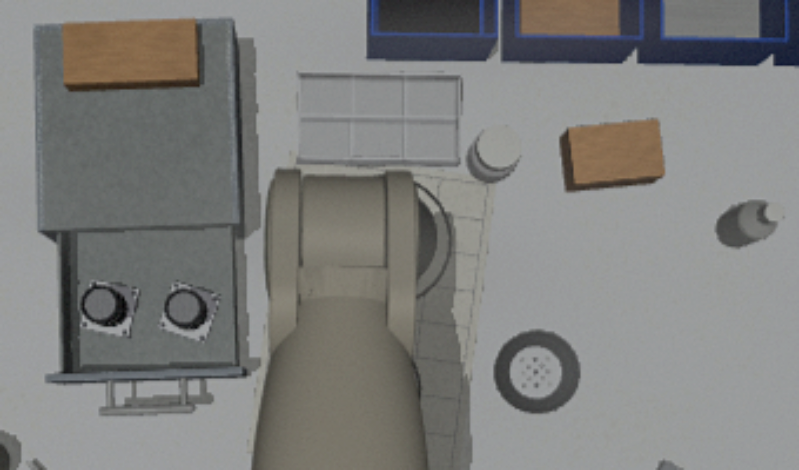

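Both modules stand in the drawer at crop (104,306) and (187,310), and the right side is clear of lenses. I've used all 14 pictures, so the rest is numeric. Now I'll shut the drawer.

Request:
move_arm(moves=[-0.018, 0.03, 0, 0, 0.026, -0.036, 0.06, 0, 0, 0.026, -0.054, 0.09, 0, 0, 0.026, -0.072, 0.12, 0, 0, 0.026, -0.09, 0.15, 0, 0, 0.026, -0.108, 0.18, 0, 0, 0.026, -0.119, 0.2035, 0, 0, 0.026, -0.119, 0.2035, 0, 0, 0.026, -0.119, 0.2035, -0.03, 0, 0.026, -0.119, 0.2035, -0.05, 0, 0.026, -0.119, 0.2035, -0.05, 0, 0.026])

```text
clock: 22.87
tcp_pos: [0.4236, 0.2877, 0.1278]
orientation: [-0.001, 0.686, 0.727, -0.003]
wrist_force: [-1.0, -0.0, -1.5]
finger_gap: 0.0261
grip_force: 0.0
```

```bash
python3 - <<'E'
from m import *
s=env.get_state();print(s['tcp_pos'],s['orientation'],s['wrist_force'])
c=cam('wrist','w5.png'); g=cv2.cvtColor(c['pixels'].astype(np.uint8),cv2.COLOR_RGB2GRAY)
b=topix(c,[[.4235,.3375,.08],[.4295,.2375,.08],[.426,.2875,.08],[.461,.29,.1]]);print(b)
# row profile across the bar halfway to its far end
for t in(.5,.9,):
    q=topix(c,[[.426-.0028*t,.2875+.05*t,.08]])[0];r=int(round(q[1]));print(r,q[0].round(1),[int(v) for v in g[r,250:420:4]])
E
```

```text
[0.42362993 0.28772709 0.12784817] [-0.00112594  0.68646118  0.72715999 -0.00285305] [-0.9543182  -0.03569648 -1.4912185 ]
[[327.92682205 170.19035176]
 [327.56565075 360.50040249]
 [326.73166085 271.91720902]
 [405.46140072 286.44464682]]
223 327.0 [166, 164, 168, 166, 166, 164, 166, 166, 166, 167, 163, 165, 163, 165, 167, 164, 167, 149, 105, 118, 135, 108, 94, 93, 103, 132, 163, 166, 167, 162, 166, 165, 168, 22, 44, 42, 39, 38, 38, 37, 34, 82, 107]
181 327.2 [164, 163, 164, 166, 163, 164, 164, 163, 162, 166, 165, 165, 166, 166, 166, 163, 165, 156, 102, 117, 139, 111, 102, 70, 100, 168, 165, 164, 163, 163, 166, 163, 164, 151, 38, 43, 39, 41, 41, 38, 37, 33, 93]
```

Request:
move_arm(moves=[0, 0, -0.025, 0, 0.026, 0, 0, -0.045, 0, 0.026, 0, 0, -0.059, 0, 0.026, 0, 0, -0.059, 0, 0.026, 0, 0, -0.059, 0, 0.026, 0, 0, -0.059, 0, 0.004, 0, 0, -0.059, 0, 0.004, 0, 0, -0.059, 0, 0.004, 0, 0, -0.059, 0, 0.004, 0, 0, -0.059, 0, 0.004], newtons=60)

```text
clock: 23.75
tcp_pos: [0.4277, 0.2887, 0.0742]
orientation: [0.001, 0.687, 0.727, 0.002]
wrist_force: [0.2, -0.5, 6.4]
finger_gap: 0.0086
grip_force: 58.8
```

Request:
move_arm(moves=[0.006, 0, 0, 0, 0.004, 0.015, 0.001, 0, 0, 0.004, 0.027, 0.0015, 0, 0, 0.004, 0.039, 0.002, 0, 0, 0.004, 0.051, 0.003, 0, 0, 0.004, 0.063, 0.0035, 0, 0, 0.004, 0.075, 0.004, 0, 0, 0.004, 0.087, 0.005, 0, 0, 0.004, 0.099, 0.0055, 0, 0, 0.004, 0.111, 0.0062, 0, 0, 0.004, 0.123, 0.007, 0, 0, 0.004, 0.135, 0.0075, 0, 0, 0.004])

```text
clock: 24.75
tcp_pos: [0.5623, 0.2959, 0.0743]
orientation: [0.0, 0.687, 0.727, 0.001]
wrist_force: [-2.1, -0.0, 7.5]
finger_gap: 0.0088
grip_force: 58.9
```

Request:
move_arm(moves=[0.008, 0.0005, 0, 0, 0.004, 0.014, 0.0008, 0, 0, 0.004, 0.019, 0.001, 0, 0, 0.004, 0.023, 0.0013, 0, 0, 0.004, 0.026, 0.0015, 0, 0, 0.004, 0.026, 0.0015, 0, 0, 0.004])

```text
clock: 25.25
tcp_pos: [0.5892, 0.2974, 0.0743]
orientation: [0.001, 0.687, 0.726, 0.002]
wrist_force: [1.2, -1.6, 3.8]
finger_gap: 0.0087
grip_force: 59.1
```

Request:
move_arm(moves=[0.001, 0, 0, 0, 0.004, 0.002, 0, 0, 0, 0.004, 0.003, 0, 0, 0, 0.004, 0.003, 0, 0, 0, 0.004])

```text
clock: 25.58
tcp_pos: [0.5896, 0.2974, 0.0743]
orientation: [-0.0, 0.687, 0.727, 0.0]
wrist_force: [-5.6, -0.0, 9.8]
finger_gap: 0.0086
grip_force: 59.7
```

Request:
move_arm(moves=[0.002, 0, 0, 0, 0.004, 0.004, 0, 0, 0, 0.004, 0.004, 0, 0, 0, 0.004])

```text
clock: 25.83
tcp_pos: [0.5897, 0.2974, 0.0742]
orientation: [-0.003, 0.687, 0.727, -0.002]
wrist_force: [-16.0, -1.4, 16.6]
finger_gap: 0.0087
grip_force: 60.6
```

The drawer is at its hard stop: 165 mm of travel, with the force rising and no further motion. Releasing and going to the small dish.

Request:
move_arm(moves=[-0.004, 0, 0, 0, 0.004, -0.004, 0, 0, 0, 0.026, -0.004, 0, 0, 0, 0.026, -0.004, 0, 0, 0, 0.026, -0.004, 0, 0.03, 0, 0.026, -0.004, 0, 0.065, 0, 0.026, -0.004, 0, 0.1, 0, 0.04, -0.01, -0.035, 0.1, 0.01, 0.06, -0.016, -0.07, 0.1, 0.03, 0.06, -0.022, -0.105, 0.1, 0.05, 0.06, -0.028, -0.14, 0.1, 0.06, 0.06, -0.035, -0.18, 0.1, 0.06, 0.06])

```text
clock: 26.83
tcp_pos: [0.5594, 0.1161, 0.1722]
orientation: [0.0, 0.664, 0.747, 0.0]
wrist_force: [0.9, -0.0, -0.2]
finger_gap: 0.0601
grip_force: 0.0
```

Request:
move_arm(moves=[-0.007, -0.036, 0, 0, 0.06, -0.014, -0.072, 0, 0, 0.06, -0.021, -0.108, 0, 0, 0.06, -0.028, -0.144, 0, 0, 0.06, -0.035, -0.18, 0, 0, 0.06, -0.042, -0.216, 0, 0, 0.06, -0.049, -0.252, 0, 0, 0.06, -0.056, -0.288, 0, 0, 0.06, -0.063, -0.324, 0, 0, 0.06, -0.07, -0.3595, 0, 0, 0.06, -0.07, -0.3595, 0, 0, 0.06])

```text
clock: 27.75
tcp_pos: [0.4888, -0.2488, 0.1721]
orientation: [0.001, 0.667, 0.745, -0.001]
wrist_force: [-0.1, -0.0, -0.4]
finger_gap: 0.0597
grip_force: 0.0
```

```bash
python3 - <<'E'
from m import *
s=env.get_state();print(s['tcp_pos'],s['orientation'],s['wrist_force'])
c=cam('top','t7.png'); g=cv2.cvtColor(c['pixels'].astype(np.uint8),cv2.COLOR_RGB2GRAY)
t0=cv2.imread('pics/t3.png',0)
print('drawer col profile rows 205-240 @254 now/before',g[205:242,254].tolist(),cv2.imread('pics/top0.png',0)[205:242,254].tolist())
for n,roi,thr,z in(('dishS',(394,246,442,290),90,.026),('dishL',(326,185,384,242),60,.026),('cirS',(318,249,374,301),85,0)):
    p,d=ell(g,roi,thr,z,c); print(n,p.round(1),toworld(c,p,z)[0].round(4),'diam',(d*(1.336-z)/462.6).round(4))
E
```

```text
[ 0.48878686 -0.24881767  0.17213502] [ 0.00131789  0.66745916  0.74464467 -0.00092127] [-0.1142211  -0.03768645 -0.35167486]
drawer col profile rows 205-240 @254 now/before [90, 69, 66, 87, 92, 93, 62, 51, 50, 52, 47, 120, 127, 125, 126, 126, 127, 108, 88, 104, 96, 71, 121, 128, 125, 126, 127, 127, 124, 126, 126, 126, 124, 124, 125, 125, 127] [83, 63, 57, 82, 83, 85, 67, 82, 83, 85, 52, 44, 44, 45, 48, 113, 118, 116, 117, 118, 118, 122, 83, 91, 92, 73, 113, 119, 119, 118, 119, 118, 118, 117, 118, 118, 117]
dishS [422.  271.7] [ 0.4701 -0.1841  0.026 ] diam [0.1057 0.1379]
dishL [362.7 207.9] [ 0.6495 -0.0146  0.026 ] diam [0.0971 0.1181]
cirS [345.3 275.2] [0.4572 0.0314 0.    ] diam [0.1366 0.1375]
```

```bash
cat > fit.py <<'E'
from m import *
from scipy.ndimage import map_coordinates
th=np.linspace(0,2*np.pi,72,endpoint=False)
def ring(g,c,x,y,rs,z):
    P=np.concatenate([np.c_[x+r*np.cos(th),y+r*np.sin(th),np.full(72,z)] for r in rs])
    q=topix(c,P); return map_coordinates(g,[q[:,1],q[:,0]],order=1,mode='nearest')
def fit(c,x0,y0,R,rp,w=.04):
    g=cv2.cvtColor(c['pixels'].astype(np.uint8),cv2.COLOR_RGB2GRAY).astype(float)
    best=(-1e9,)
    for st,ww in((.004,w),(.001,.004)):
        cx,cy=(x0,y0) if best[0]<-1e8 else best[1:]
        for x in np.arange(cx-ww,cx+ww+1e-9,st):
            for y in np.arange(cy-ww,cy+ww+1e-9,st):
                s=ring(g,c,x,y,[R+.004,R+.006],.02).mean()-2*ring(g,c,x,y,[R-.002,R-.005,rp+.006],.02).mean()+ring(g,c,x,y,[rp-.006,rp-.014],.008).mean()
                if s>best[0]: best=(s,x,y)
    return np.round(best,4)
E
python3 - <<'E'
from fit import *
t=cam('top');s=cam('scene');w=cam('wrist','w6.png')
for n,c in(('top',t),('scene',s)): print(n,'L',fit(c,.641,.01,.065,.046),'S',fit(c,.481,-.173,.05,.032))
print('wrist S',fit(w,.481,-.173,.05,.032))
E
```

```text
top L [ 1.244032e+02  6.350000e-01 -1.900000e-02] S [128.6301   0.481   -0.174 ]
scene L [ 1.488761e+02  6.410000e-01 -2.200000e-02] S [143.0761   0.482   -0.176 ]
wrist S [ 2.548513e+02  4.820000e-01 -1.790000e-01]
```

The large dish has been knocked to about (0.637,-0.021), so I'll re-seat it after the small dish. Pushing the small dish now.

Request:
move_arm(moves=[0, 0, -0.03, 0, 0.06, 0, 0, -0.07, 0, 0.06, 0, 0, -0.11, 0, 0.06, 0, 0, -0.14, 0, 0.06, 0, 0, -0.155, 0, 0.06, 0, 0, -0.1635, 0, 0.06, 0, 0, -0.1635, 0, 0.06, -0.001, 0.006, -0.1635, 0, 0.06, -0.002, 0.014, -0.1635, 0, 0.06, -0.0025, 0.022, -0.1635, 0, 0.06, -0.0037, 0.032, -0.1635, 0, 0.06, -0.005, 0.042, -0.1635, 0, 0.06])

```text
clock: 28.95
tcp_pos: [0.4854, -0.2002, 0.0102]
orientation: [0.002, 0.665, 0.747, 0.0]
wrist_force: [0.4, -3.0, 3.4]
finger_gap: 0.0602
grip_force: 1.5
```

Request:
move_arm(moves=[-0.001, 0.01, 0, 0, 0.06, -0.0023, 0.02, 0, 0, 0.06, -0.0035, 0.03, 0, 0, 0.06, -0.0047, 0.04, 0, 0, 0.06, -0.0058, 0.05, 0, 0, 0.06, -0.007, 0.06, 0, 0, 0.06, -0.008, 0.07, 0, 0, 0.06, -0.0093, 0.08, 0, 0, 0.06, -0.0105, 0.09, 0, 0, 0.06, -0.0117, 0.1, 0, 0, 0.06, -0.0128, 0.11, 0, 0, 0.06, -0.014, 0.12, 0, 0, 0.06])

```text
clock: 29.95
tcp_pos: [0.4704, -0.0798, 0.009]
orientation: [0.0, 0.665, 0.747, -0.0]
wrist_force: [0.3, -4.9, 5.2]
finger_gap: 0.0605
grip_force: 3.4
```

Request:
move_arm(moves=[-0.001, 0.01, 0, 0, 0.06, -0.0023, 0.02, 0, 0, 0.06, -0.0035, 0.03, 0, 0, 0.06, -0.0045, 0.038, 0, 0, 0.06, -0.0055, 0.046, 0, 0, 0.06, -0.0062, 0.052, 0, 0, 0.06, -0.0062, 0.052, 0, 0, 0.06, -0.0062, 0.052, 0, 0, 0.06])

```text
clock: 30.62
tcp_pos: [0.4632, -0.027, 0.0083]
orientation: [-0.001, 0.664, 0.747, 0.0]
wrist_force: [0.6, -0.5, 0.1]
finger_gap: 0.0602
grip_force: 0.3
```

```bash
python3 - <<'E'
from fit import *
t=cam('top');s=cam('scene');w=cam('wrist','w7.png')
for n,c in(('top',t),('scene',s),('wrist',w)): print(n,'L',fit(c,.641,-.01,.065,.046),'S',fit(c,.457,.03,.05,.032))
E
```

```text
top L [ 1.222011e+02  6.350000e-01 -1.800000e-02] S [1.295123e+02 4.590000e-01 2.500000e-02]
scene L [ 1.444281e+02  6.410000e-01 -2.200000e-02] S [7.72642e+01 4.60000e-01 2.50000e-02]
wrist L [ 4.53721e+01  6.03000e-01 -4.50000e-02] S [3.508813e+02 4.590000e-01 2.000000e-02]
```

Request:
move_arm(moves=[-0.0005, 0.004, 0, 0, 0.06, -0.001, 0.008, 0, 0, 0.06, -0.001, 0.008, 0, 0, 0.06, 0, -0.01, 0, 0, 0.06, 0, -0.035, 0, 0, 0.06, 0, -0.05, 0.03, 0, 0.06, 0, -0.05, 0.07, 0, 0.05, 0, -0.05, 0.11, 0, 0.04, 0.035, -0.06, 0.14, -0.05, 0.04, 0.07, -0.07, 0.14, -0.115, 0.04, 0.105, -0.08, 0.14, -0.115, 0.04, 0.14, -0.085, 0.14, -0.115, 0.04])

```text
clock: 31.77
tcp_pos: [0.6062, -0.1144, 0.1502]
orientation: [0.001, 0.707, 0.707, 0.001]
wrist_force: [0.6, -0.1, -0.1]
finger_gap: 0.0398
grip_force: 0.0
```

Request:
move_arm(moves=[0.034, 0, 0, 0, 0.04, 0.034, 0, 0, 0, 0.04, 0.034, 0, 0, 0, 0.04])

```text
clock: 32.02
tcp_pos: [0.6389, -0.1132, 0.147]
orientation: [-0.001, 0.707, 0.708, -0.0]
wrist_force: [-0.8, 1.3, -0.3]
finger_gap: 0.0402
grip_force: 0.0
```

```bash
python3 - <<'E'
from fit import *
s=env.get_state();print(s['tcp_pos'],s['orientation'])
t=cam('top');s=cam('scene');w=cam('wrist','w8.png')
for n,c in(('top',t),('scene',s),('wrist',w)): print(n,'L',fit(c,.641,-.01,.065,.046),'S',fit(c,.457,.03,.05,.032))
# jar: line of sight check, project guess
g=cv2.imread('pics/w8.png',0); print(topix(w,[[.73,-.12,.075],[.73,-.12,0],[.638,-.02,.026]]))
E
```

```text
[ 0.63891624 -0.1131501   0.14704059] [-9.91041127e-04  7.06533645e-01  7.07678663e-01 -3.68868392e-04]
top L [ 1.281872e+02  6.350000e-01 -1.900000e-02] S [1.44901e+02 4.58000e-01 3.10000e-02]
scene L [ 1.503853e+02  6.410000e-01 -2.200000e-02] S [9.80499e+01 4.69000e-01 2.60000e-02]
wrist L [ 2.38935e+02  6.33000e-01 -2.10000e-02] S [1.073129e+02 4.670000e-01 2.600000e-02]
[[486.24572626 268.35283616]
 [445.6053464  234.98485104]
 [323.43585527  88.67578065]]
```

Request:
move_arm(moves=[-0.004, 0, -0.02, 0, 0.04, -0.004, 0, -0.05, 0, 0.04, -0.004, 0, -0.08, 0, 0.04, -0.004, 0, -0.105, 0, 0.04, -0.004, 0, -0.125, 0, 0.04, -0.004, 0, -0.138, 0, 0.04, -0.004, 0, -0.138, 0, 0.04, -0.004, 0, -0.138, 0, 0.04])

```text
clock: 32.83
tcp_pos: [0.6327, -0.1131, 0.011]
orientation: [-0.001, 0.707, 0.707, -0.0]
wrist_force: [0.1, -0.0, 1.1]
finger_gap: 0.0398
grip_force: 0.0
```

Request:
move_arm(moves=[0, 0.008, 0, 0, 0.04, 0, 0.015, 0, 0, 0.04, 0.001, 0.022, 0, 0, 0.04, 0.002, 0.029, 0, 0, 0.04, 0.003, 0.036, 0, 0, 0.04, 0.004, 0.042, 0, 0, 0.04, 0.004, 0.046, 0, 0, 0.04, 0.004, 0.046, 0, 0, 0.04, 0.004, 0.046, 0, 0, 0.04])

```text
clock: 33.58
tcp_pos: [0.6385, -0.0666, 0.0107]
orientation: [-0.0, 0.707, 0.708, 0.001]
wrist_force: [1.1, -0.5, 1.0]
finger_gap: 0.0401
grip_force: 0.5
```

```bash
python3 - <<'E'
from fit import *
t=cam('top');s=cam('scene');w=cam('wrist','w9.png')
for n,c in(('top',t),('scene',s),('wrist',w)): print(n,'L',fit(c,.641,0,.065,.046))
E
```

```text
top L [1.193904e+02 6.390000e-01 8.000000e-03]
scene L [1.134118e+02 6.410000e-01 9.000000e-03]
wrist L [2.367285e+02 6.380000e-01 2.000000e-03]
```

Request:
move_arm(moves=[0, -0.01, 0, 0, 0.04, 0, -0.035, 0, 0, 0.04, 0, -0.035, 0.03, 0, 0.04, 0, -0.035, 0.07, 0, 0.04, 0, -0.035, 0.11, 0, 0.04, 0, -0.035, 0.15, 0, 0.04, -0.03, -0.06, 0.16, 0, 0.04, -0.05, -0.095, 0.16, 0, 0.04, -0.07, -0.13, 0.16, 0, 0.04, -0.09, -0.165, 0.16, 0, 0.04, -0.11, -0.2, 0.16, 0, 0.04, -0.11, -0.2, 0.16, 0, 0.04])

```text
clock: 34.73
tcp_pos: [0.5244, -0.2736, 0.1705]
orientation: [-0.0, 0.71, 0.705, -0.001]
wrist_force: [0.1, 0.6, 0.4]
finger_gap: 0.0401
grip_force: 0.0
```

```bash
python3 - <<'E'
from fit import *
t=cam('top','t9.png')
print('L',fit(t,.641,0,.065,.046),'S',fit(t,.457,.03,.05,.032))
g=cv2.cvtColor(t['pixels'].astype(np.uint8),cv2.COLOR_RGB2GRAY).astype(float)
for n,x,y,r in(('cL',.6412,.0101,.081),('cS',.4572,.0316,.066)):
    print(n,[ (round(k,3),round(ring(g,t,x,y,[k],0).mean())) for k in np.arange(r-.012,r+.008,.003)])
# gap around each dish: dark line radius vs direction
a=cv2.imread('pics/top0.png',0).astype(float); 
d=cv2.absdiff(g.astype(np.uint8),a.astype(np.uint8)); d=cv2.medianBlur(d,3)
m=(d>30).astype(np.uint8); n,l,st,ce=cv2.connectedComponentsWithStats(m)
print([(st[i].tolist(),ce[i].round().tolist()) for i in range(1,n) if st[i][4]>40])
print('drawer handle rows',g[205:235,254].astype(int).tolist())
E
```

```text
L [1.308696e+02 6.390000e-01 8.000000e-03] S [1.620355e+02 4.580000e-01 3.100000e-02]
cL [(np.float64(0.069), 101), (np.float64(0.072), 120), (np.float64(0.075), 122), (np.float64(0.078), 100), (np.float64(0.081), 64), (np.float64(0.084), 102), (np.float64(0.087), 121)]
cS [(np.float64(0.054), 117), (np.float64(0.057), 123), (np.float64(0.06), 123), (np.float64(0.063), 98), (np.float64(0.066), 58), (np.float64(0.069), 103), (np.float64(0.072), 123)]
[([332, 189, 46, 46, 852], [355.0, 211.0]), ([165, 190, 398, 290, 22238], [379.0, 358.0]), ([208, 209, 26, 13, 227], [220.0, 215.0]), ([237, 212, 28, 9, 165], [249.0, 216.0]), ([268, 212, 32, 8, 131], [283.0, 216.0]), ([411, 215, 20, 18, 288], [420.0, 223.0]), ([577, 217, 26, 34, 150], [589.0, 231.0]), ([231, 224, 48, 8, 193], [256.0, 228.0]), ([501, 235, 12, 11, 85], [507.0, 240.0]), ([257, 242, 48, 46, 975], [281.0, 264.0]), ([400, 250, 36, 36, 623], [418.0, 267.0]), ([328, 258, 36, 35, 601], [346.0, 275.0]), ([557, 272, 9, 32, 63], [562.0, 288.0]), ([429, 285, 39, 24, 289], [449.0, 297.0]), ([352, 296, 40, 24, 441], [372.0, 306.0]), ([438, 308, 14, 22, 97], [443.0, 317.0]), ([374, 317, 10, 13, 53], [377.0, 323.0]), ([338, 319, 9, 13, 41], [342.0, 325.0]), ([353, 318, 11, 20, 79], [359.0, 329.0]), ([366, 324, 9, 18, 56], [370.0, 332.0]), ([422, 331, 21, 19, 102], [434.0, 340.0]), ([0, 351, 174, 129, 9880], [79.0, 413.0]), ([382, 445, 12, 15, 46], [388.0, 453.0]), ([299, 448, 25, 13, 221], [310.0, 454.0]), ([22, 451, 25, 14, 76], [31.0, 461.0]), ([357, 459, 19, 8, 89], [367.0, 462.0]), ([295, 460, 29, 20, 290], [306.0, 472.0]), ([375, 466, 15, 14, 110], [382.0, 472.0])]
drawer handle rows [91, 69, 68, 89, 93, 94, 64, 54, 57, 51, 46, 121, 127, 125, 126, 126, 126, 111, 89, 105, 97, 73, 122, 129, 126, 127, 126, 127, 128, 125]
```

Both dishes are within 3 mm of their circle centres, the drawer is unchanged at its stop, and the robot is clear.

```bash
python3 -c "
from workcell import env
print(env.hand_in())"
```

```text
the job is handed in; nothing more can be done
None
```

The job is handed in: both lens modules on the bench are in the drawer, it's pushed shut to its stop, and each dish is within about 3 mm of its circle's centre; the large dish got knocked out once, so I slid it back after shutting the drawer.

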